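# Take the lantern off its safety hook

### The job

Take the brass lantern down so its candle can be changed: with your fingers either side of its strap, press the hook's sprung keeper back by its finger bar, hold it open, and lift the lantern off by the strap. Then stand it gently on the round wooden board with its whole base on the board. Keep it upright, do not force the keeper or drag the strap against the hook, and leave everything else where it is.

Things in the scene. Friction and masses are not known exactly. Their poses are not given: they have to be found in the camera images.
- lantern: Brass lantern to take down, 0.33 to 0.57 kg, hanging by its strap on the stand's hook. Glass body 70 x 70 mm, roof edge 76 mm, roof top 110 mm up, total height 165 mm. Origin in the middle of its underside, z up, y along the strap's width.
- strap (a point): Middle of the top piece of the lantern's rigid flat strap handle, 162.5 mm above its underside. The strap is 30 mm wide along y and 8 mm deep along x: two upright legs 4 mm thick rise 50 mm from the roof to the top piece, 5 mm thick; the open window between them is 22 mm wide. It lies across the hook.
- stand: Black iron lantern stand, fixed to the counter. Its hook points along the stand's -x. Origin on the counter straight below the middle of the hook's seat; x runs from the hook's tip towards the post (16 mm thick, at x = 100 mm), y across, z up. The hook is plate 8 mm thick (y -4 to 4 mm). Its foot is round, 136 mm across, under the post.
- hook_seat (a point): Middle of the top of the hook's flat seat, where the strap rests, 210 mm above the counter. The seat runs from x -6 to +33 mm, plate 8 mm deep; then the shank, x +33 to +45 mm, rising 44 mm above the seat.
- hook_tip (a point): Top of the hook's upturned tip, 25 mm above the seat. The tip stands from x -6 to -14 mm of the stand. The keeper's end rests inside it when shut.
- keeper_pin (a point): Hinge pin of the sprung keeper, along y, at the shank, x +31 mm and 40 mm above the seat. The steel leaf, 12 mm wide, 40 mm long, leans from it down and out to the tip (63 degrees from straight down) and bars the strap's way up. It opens inwards only: its end swings down and back towards the shank, 0.5 rad to a hard stop; the strap passes freely only in the last 0.05 rad.
- finger_bar (a point): Middle of the keeper's brass finger bar as made, keeper shut (a point fixed to the stand). The bar lies along y across the leaf, 62 mm long, 6 mm thick, 38 mm from the pin, 53.5 degrees from straight down; but it has been bent by hand up to 0.16 rad (6 mm) forward or back about the pin. That is not measured: find the bar and the stop by touch.
- post_top (a point): Ball on top of the stand's post, 230 mm above the counter. About the keeper: it springs shut when let go; pushed along its arc the bar takes 1 to 2 N up to the stop, then the force climbs steeply (keep it under 10 N). Off its arc it binds. One finger each side of the strap can push the bar, then close on the strap and lift while still pushing.
- board: Round pale wooden board lying on the counter, fixed, 170 mm across, 14 mm thick. Origin at the middle of its underside. The lantern goes on it.
- dark_lantern: Dark bronze lantern of the same make standing on the counter; to be left alone. Origin under its middle.
- canister: White and black chequered canister with a red knob, 94 mm across, 125 mm high; leave alone. Origin under its middle.
- mill: Wooden pepper mill, 54 mm across, 140 mm high; leave alone. Origin under its middle.
- bowl: Blue bowl, 130 mm across, 55 mm high; leave alone. Origin under its middle.
- mug: Terracotta-coloured mug, 80 mm across and 90 mm high; leave alone. Origin under its middle.
- candle: Spare cream candle, 38 mm across, 38 mm high, standing on the counter between robot and stand; leave alone. Origin under its middle.
Things that resemble listed ones, but are neither listed nor needed, are in the scene too. There is more than one size of the board; the one meant has the size given above. Leave any purple look-alike of the stand alone.

How it is judged:
By the outcome, as a careful person would: the job done as asked, in the order asked, and still so for the second after the job is handed in, with the robot touching nothing.
It also fails if it takes over 72 s, if anything falls off the work surface, if the arm or the gripper's body presses on something with over 40 N, if the wrist force passes 120 N, or if a joint passes its speed limit or range.

### The arm

A 6-joint arm with a two-finger parallel gripper is mounted at the origin on the work surface. World frame = base frame: x ahead of the robot, y to its left, z up, the work surface at z = 0. Lengths are in m, angles in rad, forces in N, time in s.
With the tool pointing down it reaches from about 0.4 to 0.925 m from the base axis. Payload 12.5 kg.
Tool frame: the origin (TCP) lies at the very end of the fingers, on their centre line; the grasp point (between the pads) lies 19 mm behind it; z points along the fingers, y is the line along which they close (so a half turn about z gives the same grasp; the last joint's range is limited). The gripper opens to 95 mm and grips with 3 to 60 N. Pads are 20 mm wide; open, the fingers measure 119 mm over their backs; the gripper's body (75 mm by 180 mm) begins 59 mm behind the grasp point.
Start: joints at [1.219, 0.491, 1.559, -0, 1.092, -0.106], TCP at [0.152, 0.606, 0.215] pointing down, gripper open.
Joint ranges: [-3.1, 3.1], [-0.84, 2.19], [0.05, 2.79], [-1.13, 4.28], [0.06, 2.93], [-2.69, 2.69]. Speed limits (rad/s): [2.22, 2.22, 2.79, 3.14, 3.14, 3.14].

### API

Orientations are given as a unit quaternion [x, y, z, w].
In Python, from station import r gives the robot as it stands. The module is installed in compiled form; this text tells all that it offers. Calls block until the motion is done:
- r.goto(position, orientation): joint-space move of the TCP to a pose.
- r.move_straight(position, v=0.15, attitude=None, contact_N=None): straight line of the TCP; attitude=None keeps the orientation; v is the mean speed in m/s. With contact_N (N) it stops when the force on the tool has changed by that much, and returns True; else False.
- r.movej(angles): joint-space move.
- r.grip(opening): finger opening in m; the grip force is fixed at half the most; returns when the fingers have stopped.
- r.wait(seconds).
- r.inverse_kinematics(position, orientation): joint angles nearest the present ones, or None.
- r.get_obs(): the state.
- r.grab_frame(name): name is "side" or "top" or "wrist"; returns the picture (384x512x3 uint8, red, green, blue); there is no depth.
- r.get_calibration(name): a dict with "vertical_fov" (degrees; the focal length in pixels is half the picture's height over the tangent of half this angle, whatever the lens; pixels are square), "cx", "cy" (the principal point, pixels), "rvec" (rotation vector, rad) and "tvec" (3), from world to camera coordinates, as OpenCV has them. Camera axes: x right, y down, z forward; pixel columns grow to the right and rows downward; lengths in m; the calibration is good to about 2 mm. A picture is of the moment at which its call begins: read the wrist's pose just before it. get_calibration takes no time and is no camera call; for the wrist camera it gives the pose at the moment of the call.
A pose or a line that the arm cannot do raises r.MotionError and nothing moves.
- r.hand_in(): hands the job in; it is judged then, once.
The state is a dict: "t": time; "q": joint angles; "joint_velocities": joint speeds; "joint_efforts": joint torques, N m; "tcp_pos": TCP position; "ee_rot": TCP orientation; "contact_force": force on the tool from outside, world axes, zero at the start; "moment": the same for the moment, N m; "finger_gap": finger opening in m; "grip_force": force on a finger pad.
Only numpy, scipy, OpenCV 4.12 (cv2) and the standard library are available. Lean on these libraries where they do the work, as an engineer would, in place of code of your own. Each camera call takes 0.05 s, during which the arm holds its last target. There are 200 camera calls.

## Working session

There is one attempt and no reset: what is moved stays moved. The work goes in short steps, each a Python script; the robot and the scene stay as the last script left them, time stands still between calls to the robot, and variables do not carry over. Pictures are saved under pics/ and viewed, at most 10 in all, crops included, and the job is handed in when it is done.

```bash
mkdir -p pics
python3 - <<'E'
from station import r
import cv2,numpy as np
for n in("side","top"):
    f=r.grab_frame(n); cv2.imwrite(f"pics/{n}0.png",f[:,:,::-1])
    print(n,r.get_calibration(n))
a=[cv2.imread(f"pics/{n}0.png") for n in("side","top")]
o=r.get_obs();print(o)
cv2.imwrite("pics/s.png",cv2.resize(a[0],(800,600),interpolation=2));cv2.imwrite("pics/t.png",cv2.resize(a[1],(800,600),interpolation=2))
E
```

```text
side {'vertical_fov': 55.40764154428726, 'cx': 257.8905648298212, 'cy': 190.60378107847, 'rvec': array([ 2.06017778, -0.4610747 ,  0.24106971]), 'tvec': array([-0.44437948,  0.247307  ,  0.91304491])}
top {'vertical_fov': 51.31625637403742, 'cx': 256.7489587458114, 'cy': 190.36049547601115, 'rvec': array([ 2.10715309, -2.14434494,  0.19202484]), 'tvec': array([0.01714933, 0.54062607, 1.36213794])}
{'t': 0.1, 'q': array([ 1.21943836e+00,  4.91476532e-01,  1.55941985e+00, -1.85709423e-05,
        1.09169356e+00, -1.05564925e-01]), 'joint_velocities': array([-1.29702106e-03, -2.16308486e-03, -8.93580400e-04,  9.52446611e-04,
       -2.37522326e-03,  6.88598513e-05]), 'joint_efforts': array([ 1.60475825e-03, -6.13624907e+01, -2.58604842e+01,  6.93660672e-02,
        4.70491592e-02, -7.93159006e-05]), 'tcp_pos': array([0.15196014, 0.6060085 , 0.21412352]), 'ee_rot': array([ 1.22583122e-01,  9.92458125e-01, -4.87551229e-04, -1.04908282e-04]), 'contact_force': array([-0.83721003, -0.43717768,  0.01243687]), 'moment': array([ 0.00372185, -0.04254063, -0.00618936]), 'grip_force': 0.0, 'finger_gap': 0.09523855674696835}
```

View pics/s.png

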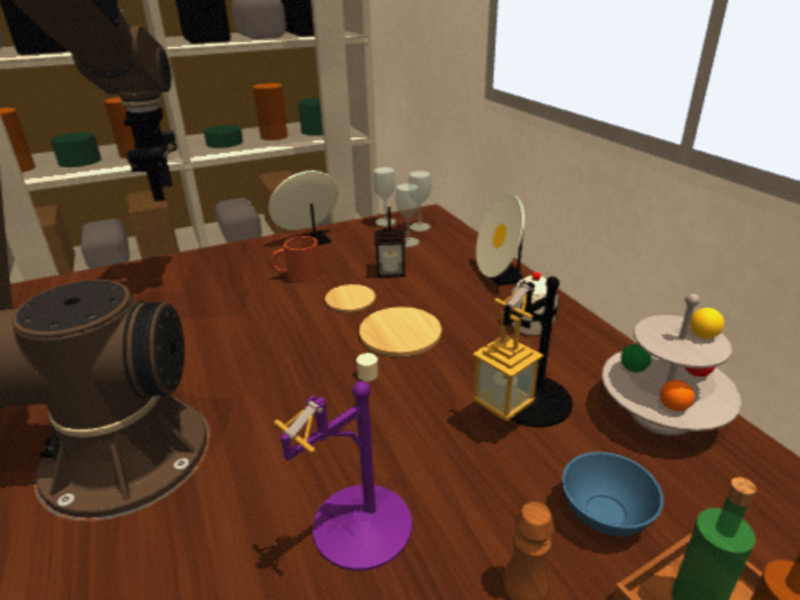

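View pics/t.png

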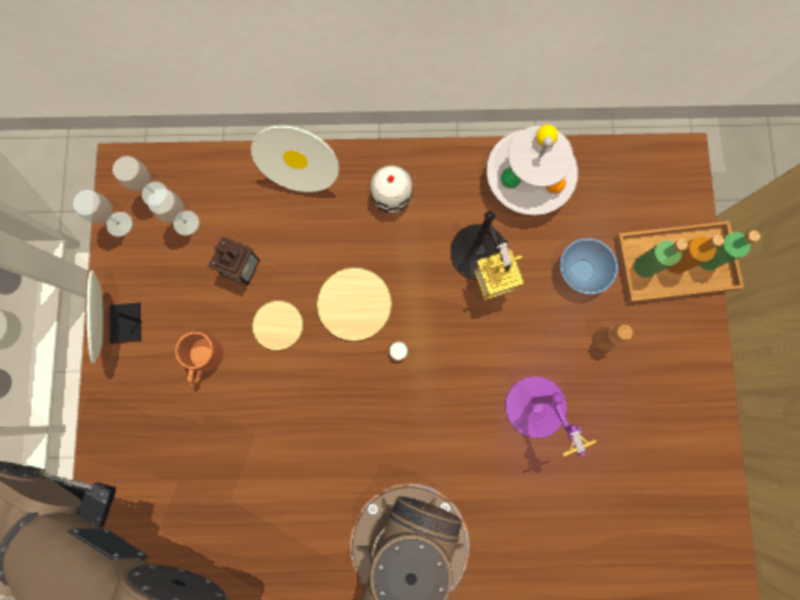

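The side view shows the black stand with the brass lantern at (505,380)/800 px, and a purple look-alike at (360,450) to be left alone. Board candidates are at top-view (354,304), the larger, and (278,325), the smaller; I'll check which is 170 mm across.

```bash
cat > h.py <<'E'
import numpy as np,cv2
def cal(c):
    R=cv2.Rodrigues(np.array(c["rvec"]))[0]; f=192/np.tan(np.radians(c["vertical_fov"])/2)
    return R,np.array(c["tvec"]),f,c["cx"],c["cy"]
def ray(c,u,v):
    R,t,f,cx,cy=cal(c); d=R.T@np.array([(u-cx)/f,(v-cy)/f,1]); return -R.T@t,d/np.linalg.norm(d)
def plane(c,u,v,z):
    o,d=ray(c,u,v); return o+d*(z-o[2])/d[2]
def tri(*obs):
    A=np.zeros((3,3));b=np.zeros(3);L=[]
    for c,u,v in obs:
        o,d=ray(c,u,v);P=np.eye(3)-np.outer(d,d);A+=P;b+=P@o;L.append((o,P))
    x=np.linalg.solve(A,b); return x,[float(np.linalg.norm(P@(x-o))) for o,P in L]
def proj(c,p):
    R,t,f,cx,cy=cal(c);q=R@np.asarray(p)+t;return np.array([f*q[0]/q[2]+cx,f*q[1]/q[2]+cy])
E
python3 - <<'E'
from station import r
from h import *
T=r.get_calibration("top")
im=cv2.imread("pics/top0.png");hsv=cv2.cvtColor(im,40)
m=cv2.inRange(hsv,(12,60,150),(32,200,255))
for c in cv2.findContours(m,0,1)[0]:
    if cv2.contourArea(c)>300:
        p=np.array([plane(T,u,v,.014)[:2] for u,v in c[:,0]]).astype(np.float32)
        print("board?",cv2.minEnclosingCircle(p),cv2.fitEllipse(p),c[:,0].mean(0))
m=cv2.inRange(hsv,(0,0,0),(180,255,45)); m[:, :270]=0;m[:,350:]=0;m[:120]=0;m[200:]=0
for c in cv2.findContours(m,0,1)[0]:
    if cv2.contourArea(c)>50: print("dark",cv2.boundingRect(c),cv2.contourArea(c))
s=cv2.imread("pics/side0.png")
a=cv2.resize(im[125:200,270:345],(400,400),interpolation=2)
b=cv2.resize(s[170:280,290:380],(400,489),interpolation=2)
o=np.zeros((489,800,3),np.uint8);o[:400,:400]=a;o[:,400:]=b;cv2.imwrite("pics/c1.png",o)
E
```

```text
board? ((-0.09248752892017365, -0.4100151062011719), 0.32786303758621216) ((-0.08496655523777008, -0.4325236678123474), (0.0659271627664566, 0.6164721846580505), 179.82757568359375) [398.27332242 373.61538462]
board? ((0.14119631052017212, 0.5844661593437195), 0.07632765918970108) ((0.12734578549861908, 0.5714959502220154), (0.04153626784682274, 0.16987164318561554), 175.9344024658203) [ 91.83870968 313.95967742]
board? ((0.06047045439481735, -0.13993914425373077), 0.5994949340820312) ((0.045181985944509506, -0.11331005394458771), (0.17447403073310852, 0.9709173440933228), 175.19671630859375) [304.44111462 333.23449001]
board? ((0.11908036470413208, -0.5234804749488831), 0.21543191373348236) ((0.1227397546172142, -0.5954092741012573), (0.050107441842556, 0.5300078392028809), 0.742735743522644) [409.75862069 310.07523511]
board? ((0.20808130502700806, 0.1909492313861847), 0.38674890995025635) ((0.21507222950458527, 0.11134026944637299), (0.08345675468444824, 0.7859400510787964), 0.4512667953968048) [214.24926254 285.94837758]
board? ((0.21698163449764252, -0.5991334319114685), 0.14212
[... 1534 characters left out ...]
, 2.9294023513793945) [414.81081081 109.34324324]
board? ((0.8723771572113037, 0.5209019184112549), 0.22994078695774078) ((0.8732209205627441, 0.5339286923408508), (0.13879521191120148, 0.46315205097198486), 178.347412109375) [121.82763158 109.375     ]
board? ((0.8944717645645142, -0.026680734008550644), 0.2255505472421646) ((0.8791162371635437, -0.02528642863035202), (0.15040969848632812, 0.39568185806274414), 0.6862586736679077) [258.87445255 104.09635036]
board? ((0.9421789646148682, -0.5681472420692444), 0.1729191541671753) ((0.9253523945808411, -0.48210060596466064), (0.03620639070868492, 0.5022963881492615), 1.8333734273910522) [406.          88.83076923]
dark (298, 139, 17, 27) 112.0
```

View pics/c1.png

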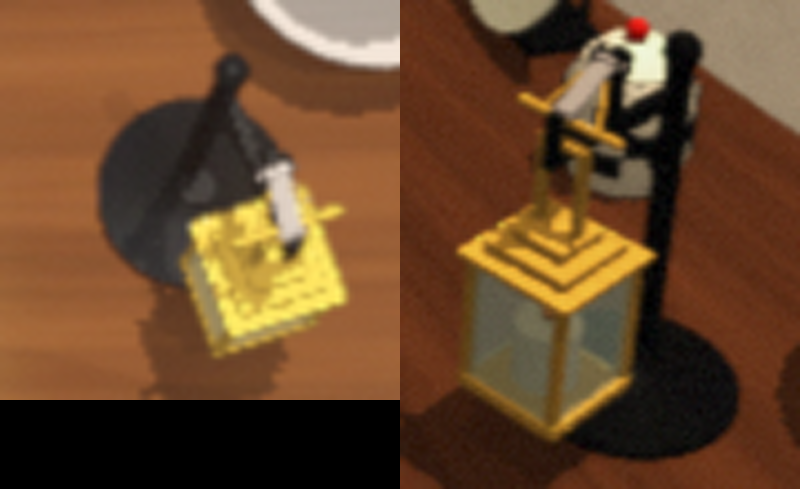

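The crop confirms it: the black iron stand holds the brass lantern, with the hook leaning toward the robot. The bar ends are at top crop (341,210) and (233,240), the ball at (232,68).

Run:
```python
from station import r
from h import *
T=r.get_calibration("top");S=r.get_calibration("side")
t=lambda u,v:(270+u/5.333,125+v/5.333); s=lambda u,v:(290+(u-400)/4.444,170+v/4.445)
P={}
for n,a,b in [("ball",(232,68),(684,47)),("barR/top",(341,210),(622,147)),("barL",(233,240),(520,97)),("tip",(292,252),(552,122)),("pin",(276,168),(618,55))]:
    P[n]=tri((T,*t(*a)),(S,*s(*b))); print(n,P[n])
im=cv2.imread("pics/top0.png");hsv=cv2.cvtColor(im,40)
# boards: local mask vs table
for cx,cy,h in((226.6,194.5,28),(178,208,22)):
    x0,y0=int(cx-h),int(cy-h);sub=cv2.GaussianBlur(im[y0:y0+2*h,x0:x0+2*h],(3,3),0)
    g=sub[:,:,1];_,m=cv2.threshold(g,0,255,cv2.THRESH_OTSU)
    c=max(cv2.findContours(m,0,1)[0],key=cv2.contourArea)[:,0]+[x0,y0]
    p=np.array([plane(T,u,v,.014)[:2] for u,v in c]).astype(np.float32);print("board",cv2.fitEllipse(p))
q=[tuple(x) for x in [t(100,190),t(190,290),t(165,100)]]
ft=[plane(T,*a,.005)[:2] for a in q];print("foot pts",ft)
q=r.get_calibration("wrist");R,tt,f,*_=cal(q);o=r.get_obs()
from scipy.spatial.transform import Rotation as Ro
RR=Ro.from_quat(o["ee_rot"]).as_matrix();print("cam in tool",RR.T@(-R.T@tt-o["tcp_pos"]),"axis",RR.T@R[2],"f",f)
```

```text
ball (array([ 0.67242363, -0.17352873,  0.23158246]), [0.00020512530605762378, 0.0002051253060575344])
barR/top (array([ 0.5874212 , -0.23482454,  0.2248854 ]), [0.0007475304928098523, 0.0007475304928100249])
barL (array([ 0.56945916, -0.17033013,  0.22503211]), [0.0004005522267255371, 0.0004005522267255336])
tip (array([ 0.56317337, -0.20489297,  0.2294005 ]), [0.002296875641397914, 0.0022968756413981094])
pin (array([ 0.60807253, -0.19445358,  0.25219639]), [0.002886472677155834, 0.002886472677155863])
board ((0.5363579988479614, 0.11804741621017456), (0.16703078150749207, 0.16759969294071198), 144.72181701660156)
board ((0.48934561014175415, 0.29432788491249084), (0.11136631667613983, 0.11176510155200958), 175.57049560546875)
foot pts [array([ 0.65847222, -0.11241605]), array([ 0.58663949, -0.17192749]), array([ 0.72237235, -0.15981234])]
cam in tool [ 0.06652991 -0.00027279 -0.16987462] axis [-2.37859812e-01  7.80947879e-04  9.71299181e-01] f 270.0760029766806
```

```bash
cat >> h.py <<'E'
from scipy.spatial.transform import Rotation as Ro
def quat(psi):
    x=-np.array([np.cos(psi),np.sin(psi),0]);z=np.array([0,0,-1.]);return Ro.from_matrix(np.c_[x,np.cross(z,x),z]).as_quat()
E
python3 - <<'E'
from station import r
from h import *
import pickle
psi=np.radians(16.5);ex=np.array([np.cos(psi),np.sin(psi),0]);ey=np.array([-ex[1],ex[0],0])
o=r.get_obs();p=o["tcp_pos"];r.move_straight([p[0],p[1],.40],v=.3)
b=np.array([.578,-.2026,0]);D={}
ims=[]
for k,(dx,dy,z) in enumerate([(-.03,-.06,.33),(-.03,.06,.33),(-.08,0,.31)]):
    r.goto(b+ex*dx+ey*dy+[0,0,z],quat(psi));r.wait(.3)
    c=r.get_calibration("wrist");f=r.grab_frame("wrist");D[k]=c;cv2.imwrite(f"pics/w{k}.png",f[:,:,::-1]);ims.append(f[:,:,::-1])
    print(proj(c,[.578,-.2026,.225]),r.get_obs()["contact_force"],r.get_obs()["t"])
pickle.dump(D,open("w.pkl","wb"))
a=np.hstack([cv2.resize(i,(400,300),interpolation=3) for i in ims[:2]])
b2=np.hstack([cv2.resize(ims[2],(400,300),interpolation=3),np.zeros((300,400,3),np.uint8)]);cv2.imwrite("pics/wm.png",np.vstack([a,b2]))
E
```

```text
[310.52625302 217.31975117] [-0.73950485  0.00665321 -1.5915473 ] 4.6
[199.52423445 217.68905044] [-0.31276353 -0.58337169 -0.05761412] 5.5
[254.19997491 268.45455945] [-0.15040279 -0.0031842   0.05208228] 6.2667
```

View pics/wm.png

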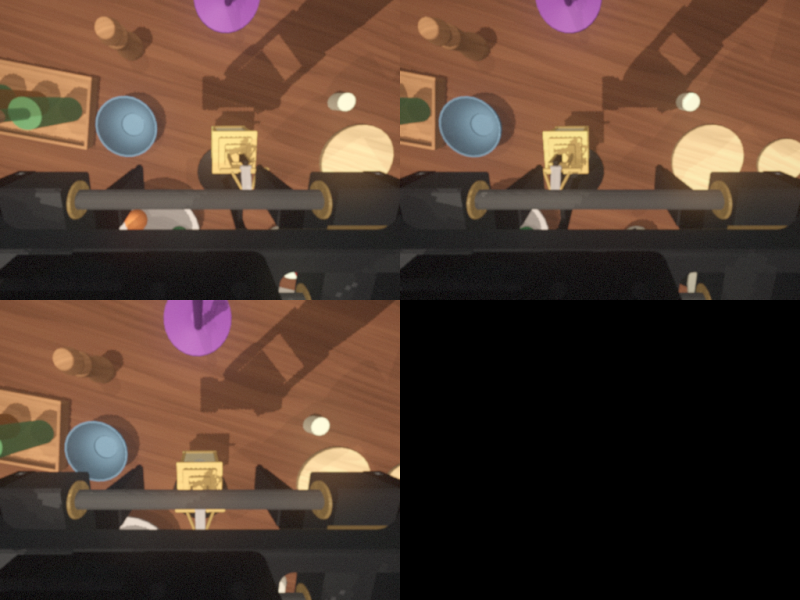

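The wrist camera sees the hook only when it is on the far side; I'll move the TCP past the hook and look from two baselines.

Run:
```python
from station import r
from h import *
import pickle
psi=np.radians(16.5);ex=np.array([np.cos(psi),np.sin(psi),0]);ey=np.array([-ex[1],ex[0],0])
b=np.array([.578,-.2026,0]);D={}
crops=[]
for k,(dx,dy,z) in enumerate([(.06,.05,.28),(.06,-.05,.28),(.0,0,.40)]):
    r.goto(b+ex*dx+ey*dy+[0,0,z],quat(psi));r.wait(.3)
    c=r.get_calibration("wrist");f=r.grab_frame("wrist");D[k]=c;cv2.imwrite(f"pics/v{k}.png",f[:,:,::-1])
    u=proj(c,[.578,-.2026,.225]).astype(int)
    x0,y0=max(0,min(412,u[0]-50)),max(0,min(284,u[1]-50));print(x0,y0,r.get_obs()["t"])
    if k<2:crops.append(cv2.resize(f[y0:y0+100,x0:x0+100,::-1],(400,400),interpolation=2))
pickle.dump(D,open("v.pkl","wb"));cv2.imwrite("pics/vm.png",np.hstack(crops))
```

```text
144 83 7.275
265 82 8.1083
204 127 9.0833
```

View pics/vm.png

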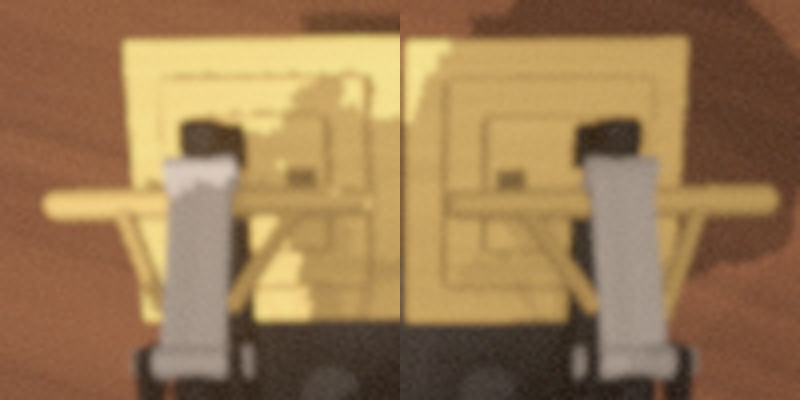

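The bar, leaf and roof are clear in both views. Bar ends are at A (43,207)-(372,202) and B (45,204)-(379,199); the pin is at A (192,362), B (232,362).

Run:
```python
from h import *
import pickle
D=pickle.load(open("v.pkl","rb"));psi=np.radians(16.5)
A=lambda u,v:(D[0],143.6+u/4,82.6+v/4);B=lambda u,v:(D[1],264.6+u/4,81.6+v/4)
for n,a,b in [("barL",(43,207),(45,204)),("barR",(372,202),(379,199)),("pin",(192,362),(232,362)),("leafend",(202,163),(225,163)),("pinL",(135,362),(175,362)),("pinR",(252,362),(290,362))]:
    print(n,*tri(A(*a),B(*b)))
o=np.zeros((600,800,3),np.uint8)
for k,(x,y) in enumerate([(140,80),(240,80)]):
    f=cv2.imread(f"pics/v{k}.png")[y:y+100,x:x+133];o[:300,400*k:400*k+400]=cv2.resize(f,(400,300),interpolation=2)
f=cv2.imread("pics/v2.png")[130:205,206:306];o[300:,:400]=cv2.resize(f,(400,300),interpolation=2)
f=cv2.imread("pics/side0.png")[182:242,303:383];o[300:,400:]=cv2.resize(f,(400,300),interpolation=2)
cv2.imwrite("pics/m3.png",o)
```

```text
barL [ 0.58718654 -0.23346985  0.22638157] [0.0002337380840325451, 0.00023373808403239475]
barR [ 0.56717006 -0.169576    0.22811414] [0.0003010341815945971, 0.00030103418159469283]
pin [ 0.60447619 -0.19292905  0.24961168] [3.38364993088881e-05, 3.383649930893601e-05]
leafend [ 0.56946137 -0.20293233  0.2334705 ] [4.88177211958523e-05, 4.881772119597727e-05]
pinL [ 0.60751766 -0.20321559  0.24964824] [4.552659568450509e-05, 4.5526595684600575e-05]
pinR [ 0.6014414  -0.18219229  0.24880706] [2.0136757286332978e-05, 2.0136757286407575e-05]
```

View pics/m3.png

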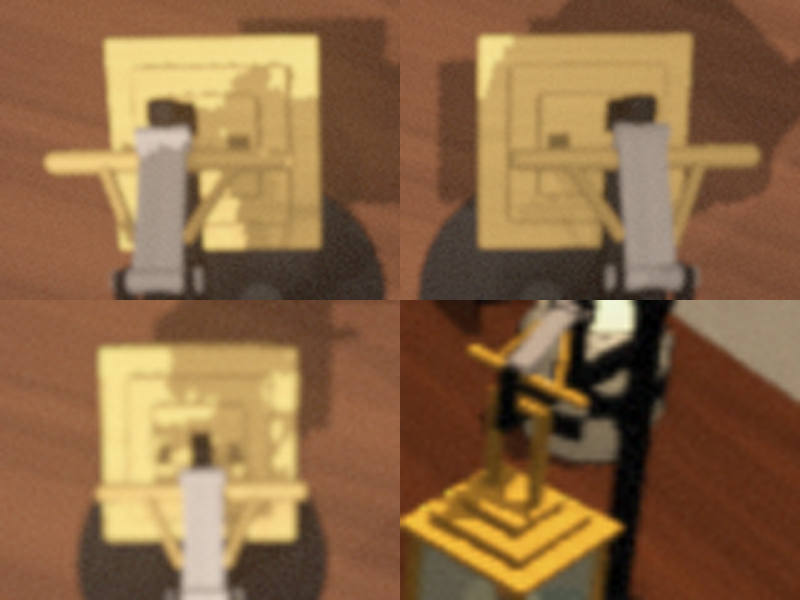

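Run:
```python
from h import *
import pickle
D=pickle.load(open("v.pkl","rb"));psi=np.radians(16.6)
A=lambda u,v:(D[0],139.7+u/3.008,79.7+v/3);B=lambda u,v:(D[1],239.7+(u-400)/3.008,79.7+v/3);C=lambda u,v:(D[2],205.6+u/4,129.6+(v-300)/4)
ex=np.array([np.cos(psi),np.sin(psi),0]);ey=np.array([-ex[1],ex[0],0]);O=np.array([.5753,-.2018,.21])
st=lambda p:np.round(1e3*np.array([(p-O)@ex,(p-O)@ey,p[2]-.21]),1)
L=[]
for n,a,b,c in [("TL",(103,40),(477,35),(98,347)),("TR",(320,35),(692,36),(297,346)),("BR",(322,248),(690,248),(297,543)),("BL",(122,250),(478,250),(104,541))]:
    x,e=tri(A(*a),B(*b),C(*c));L.append(x);print(n,st(x),np.round(np.array(e)*1e3,1))
print("mean",st(np.mean(L,0)))
L=np.array(L);d=L[1]-L[0]+L[2]-L[3];print("yaw of edge",np.degrees(np.arctan2(d[1],d[0]))) 
for n,a,b,c in [("barL",(44,161),(510,158),(97,493)),("barR",(292,158),(760,155),(307,490)),("strapleg?",(239,142),(558,142),(160,452))]:
    print(n,*(st(x) if i==0 else np.round(1e3*np.array(x),1) for i,x in enumerate(tri(A(*a),B(*b),C(*c)))))
for n,a,b in[("legR",(239,142),(558,142))]:print(st(tri(A(*a),B(*b))[0]))
# lantern legs in side view rays hitting plane x=0 of stand
from station import r
S=r.get_calibration("side")
for n,u,v in[("legLtop",497,395),("legLbot",497,470),("legRtop",538,415),("legRbot",537,500)]:
    o,d=ray(S,302.6+(u-400)/5,181.6+(v-300)/5);s=((O-o)@ex)/(d@ex);print(n,st(o+s*d))
```

```text
TL [-39.  -39.7 -69.6] [0.6 0.4 0.4]
TR [-39.5  38.3 -70.9] [0.6 0.6 0.3]
BR [ 36.   38.6 -55.8] [0.6 0.2 0.5]
BL [ 38.5 -38.6 -70.1] [0.6 0.5 0.6]
mean [ -1.   -0.4 -66.6]
yaw of edge 107.73031614035868
barL [  1.9 -33.5  17.1] [0.1 0.  0.1]
barR [ 1.1 33.5 17.5] [0.2 0.1 0.3]
strapleg? [  1.   -6.  -99.6] [10.6  2.5 12.3]
[  -1.4   -0.3 -134.3]
legLtop [ 0.  12.8  0.6]
legLbot [  0.    9.1 -40.1]
legRtop [  0.  -11.5   0.9]
legRbot [  0.  -15.8 -44.7]
```

Position checks pass: the pin's height is 0.2496 (0.250 expected), the lantern centre is within 1 mm of the seat, and the board measures 0.167. Next I approach with a narrowed gap and feel for the bar.

```bash
cat >> h.py <<'E'
PSI=np.radians(16.9);EX=np.array([np.cos(PSI),np.sin(PSI),0]);EY=np.array([-EX[1],EX[0],0]);O=np.array([.5753,-.2018,.21])
W=lambda x,y,z:O+(EX*x+EY*y+np.array([0,0,z]))/1e3      # stand frame, mm
def force(r,n=6,dt=.02):
    F=[]
    for _ in range(n): r.wait(dt);F.append(r.get_obs()["contact_force"])
    F=np.array(F);F=np.c_[F@EX,F@EY,F[:,2]];return F.mean(0),F.std(0)
E
python3 - <<'E'
from station import r
from h import *
r.grip(.044)
r.goto(W(-19,0,60),quat(PSI));r.move_straight(W(-19,0,-18),v=.1);r.wait(.3)
f0,s=force(r,15);print(f0,s,r.get_obs()["finger_gap"],r.get_obs()["t"])
for x in np.arange(-17,-6,1.):
    r.move_straight(W(x,0,-18),v=.02);r.wait(.05)
    f,_=force(r);print(x,np.round(f-f0,2))
    if f[0]-f0[0]<-.7:break
p=r.get_obs()["tcp_pos"]-O;print(p@EX*1e3,p@EY*1e3,p[2]*1e3,r.get_obs()["t"],f0.tolist())
E
```

```text
[ 0.1199686  -0.05955583  0.11504074] [0.49288083 0.27539207 0.45053383] 0.04385459017499437 12.1417
-17.0 [-0.49  0.02 -0.59]
-16.0 [ 0.31 -0.43 -0.34]
-15.0 [-0.04  0.34 -0.01]
-14.0 [-0.21 -0.15 -0.32]
-13.0 [ 0.01  0.15 -0.2 ]
-12.0 [-3.58  0.72 -1.72]
-12.2877219527658 0.15708751527016224 -18.207759763930188 14.5417 [0.11996860112205311, -0.059555826836553055, 0.11504074403783106]
```

Run:
```python
from station import r
from h import *
f0=np.array([.12,-.06,.115])
t0=np.arcsin((31-.3)/38)
def pose(d): t=t0-d;return W(31-38*np.sin(t)-13,0,-18+38*(np.cos(t0)-np.cos(t)))
for d in np.r_[np.arange(.03,.40,.04),np.arange(.41,.62,.015)]:
    r.move_straight(pose(d),v=.03);f,_=force(r,5)
    f=f-f0;t=t0-d;ft=-(f[0]*np.cos(t)-f[2]*np.sin(t));print(round(d,3),np.round(f,2),"tang",round(ft,2))
    if d>.3 and ft>3.2 or np.linalg.norm(f)>7:break
p=r.get_obs()["tcp_pos"]-O;print(p@EX*1e3,p@EY*1e3,p[2]*1e3,r.get_obs()["t"])
```

```text
0.03 [-2.19  0.44 -0.87] tang 0.65
0.07 [-2.14  0.17 -0.51] tang 0.99
0.11 [-1.19  0.53 -0.09] tang 0.74
0.15 [-1.67  0.07  0.49] tang 1.53
0.19 [-1.2   0.61  0.32] tang 1.09
0.23 [-1.25  0.19  0.61] tang 1.34
0.27 [-1.61 -0.11  0.  ] tang 1.26
0.31 [-1.57  0.14  0.02] tang 1.28
0.35 [-1.47  0.67  0.75] tang 1.64
0.39 [-1.43  0.47  0.36] tang 1.41
0.41 [-1.58  0.66  0.03] tang 1.37
0.425 [-1.11  0.63 -0.05] tang 0.95
0.44 [-1.39  0.53  0.09] tang 1.26
0.455 [-1.72  0.59 -0.29] tang 1.38
0.47 [-1.57  0.51  0.33] tang 1.55
0.485 [-1.37  0.96  0.36] tang 1.39
0.5 [-1.56  0.92 -0.02] tang 1.41
0.515 [-1.5   0.96  0.1 ] tang 1.4
0.53 [-2.32  1.03  0.16] tang 2.19
0.545 [-4.42  0.83  1.68] tang 4.72
3.167980853708399 -0.008216019242662277 -30.616727233063052 21.2083
```

Run:
```python
from station import r
from h import *
f0=np.array([.12,-.06,.115])
r.grip(.026);o=r.get_obs();f,_=force(r,8);print(o["finger_gap"],o["grip_force"],np.round(f-f0,2),o["t"])
p=r.get_obs()["tcp_pos"]-O;print(p@EX*1e3,p@EY*1e3,p[2]*1e3)
```

```text
0.030045240880578528 31.54275534208864 [-4.46  2.32 -0.4 ] 21.6083
3.1209256272922996 0.35953110767192126 -30.95747075498864
```

Run:
```python
from station import r
from h import *
f0=np.array([.12,-.06,.115])
for h in (1.5,4,8,12,16,20,24,28):
    r.move_straight(W(3.4,.1,-30.7+h),v=.03);f,s=force(r,4);f=f-f0;print(h,np.round(f,2))
    if abs(f[0])>8.5 or abs(f[1])>6 or f[2]<-9: print("STOP");break
p=r.get_obs()["tcp_pos"]-O;o=r.get_obs();print(p@EX*1e3,p@EY*1e3,p[2]*1e3,o["finger_gap"],o["t"])
cv2.imwrite("pics/lift.png",r.grab_frame("side")[150:270,290:390,::-1].repeat(4,0).repeat(4,1))
```

```text
1.5 [-4.67  1.5  -5.2 ]
4 [-5.51  0.71 -4.71]
8 [-6.09  0.62 -3.51]
12 [-5.99  0.34 -3.43]
16 [-6.74  0.36 -2.76]
20 [-6.2   0.61 -2.47]
24 [-6.45  0.29 -2.78]
28 [-6.02  0.25 -3.12]
3.4391493552143486 -0.09809198916331215 -1.9611860206488196 0.029692368829206634 24.475
```

View pics/lift.png

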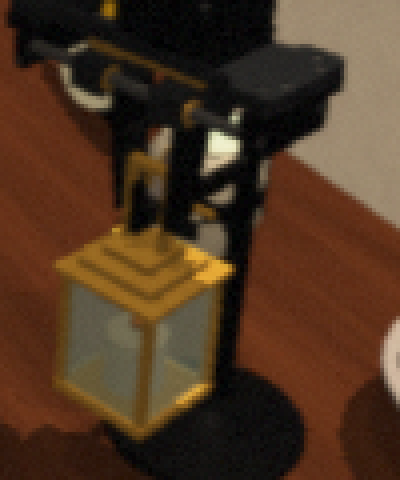

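The lantern is up 28 mm and upright; the strap is in view above the hook tip with the keeper still held. I'll now ease it out over the tip.

Run:
```python
from station import r
from h import *
f0=np.array([.12,-.06,.115])
for x,z in ((3,1),(-3,2),(-9,2),(-15,2),(-25,2),(-50,2),(-80,2)):
    r.move_straight(W(x,.1,z),v=.04);f,s=force(r,3);f=f-f0;print(x,z,np.round(f,2))
    if np.linalg.norm(f)>10: print("STOP");break
o=r.get_obs();print(o["finger_gap"],o["t"])
r.grab_frame
cv2.imwrite("pics/out.png",r.grab_frame("side")[130:280,270:395,::-1].repeat(4,0).repeat(4,1))
```

```text
3 1 [-4.37  0.62 -0.43]
-3 2 [-0.99 -0.11 -3.03]
-9 2 [-2.72  0.08 -4.84]
-15 2 [-0.37 -0.34 -3.76]
-25 2 [ 0.    0.22 -3.79]
-50 2 [ 0.11 -0.02 -3.87]
-80 2 [-0.23  0.09 -3.7 ]
0.029769760941571227 28.1
```

View pics/out.png

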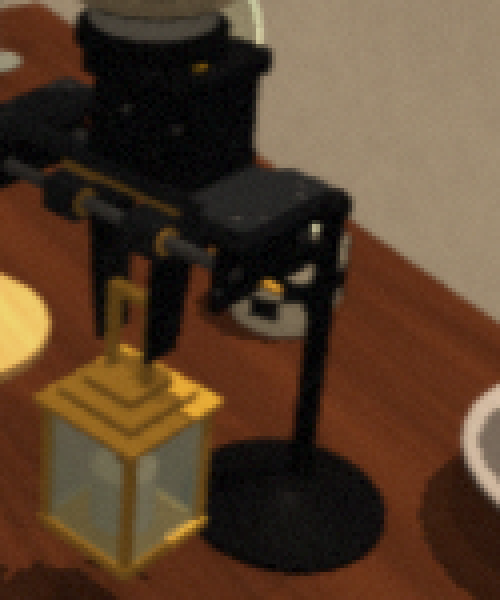

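The lantern is free of the hook and hanging upright in the fingers (3.75 N), with the keeper shut behind it. Next is the carry to the board.

Run:
```python
from station import r
from h import *
r.move_straight(W(-100,.1,40),v=.08)
b=np.array([.5364,.118,0])+EX*.004
r.move_straight(b+[0,0,.25],v=.12);r.wait(.2)
r.move_straight(b+[0,0,.158],v=.06);r.wait(.4)
print(force(r,8)[0],r.get_obs()["t"])
hit=r.move_straight(b+[0,0,.136],v=.008,contact_N=1.8)
o=r.get_obs();print(hit,o["tcp_pos"],force(r,8)[0],o["t"],o["finger_gap"])
cv2.imwrite("pics/dn.png",r.grab_frame("side")[150:270,190:330,::-1].repeat(4,0).repeat(4,1))
```

```text
[ 0.10589153 -0.10794005 -3.4824851 ] 34.3583
True [0.54037264 0.11926224 0.14303906] [0.43648969 0.67331628 5.90014821] 36.1 0.029599601210842808
```

View pics/dn.png

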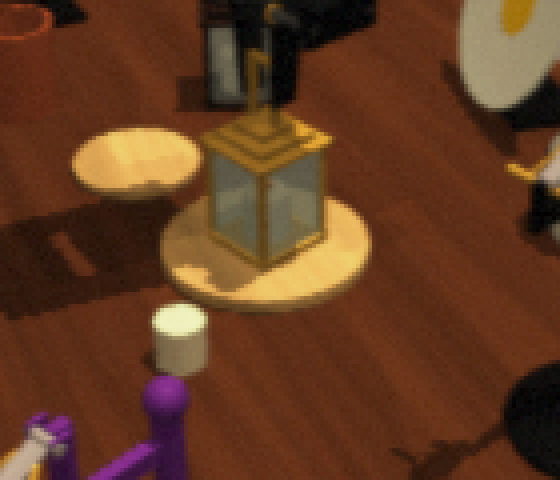

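The lantern stands on the board at the expected height, with its whole base well inside the edge. I'll ease the pressure, release, retreat and check.

Run:
```python
from station import r
from h import *
p=r.get_obs()["tcp_pos"]
for k in range(6):
    if force(r,5)[0][2]<0.5:break
    p=p+[0,0,.0002];r.move_straight(p,v=.005)
print(force(r,5)[0])
r.grip(.050);r.wait(.2);p=r.get_obs()["tcp_pos"]
r.move_straight(p+[0,0,.15],v=.1);r.move_straight(p+[-.12,0,.15],v=.2);r.wait(.5)
o=r.get_obs();print(o["t"],force(r,5)[0])
a=r.grab_frame("side")[150:270,190:390,::-1];b=r.grab_frame("top")[130:235,180:355,::-1]
cv2.imwrite("pics/fin.png",np.vstack([cv2.resize(a,(500,300),interpolation=2),cv2.resize(b,(500,300),interpolation=2)]))
```

```text
[-0.25462382  0.11135489 -1.71956671]
40.625 [ 0.20208536 -0.01137504 -0.05453907]
```

View pics/fin.png

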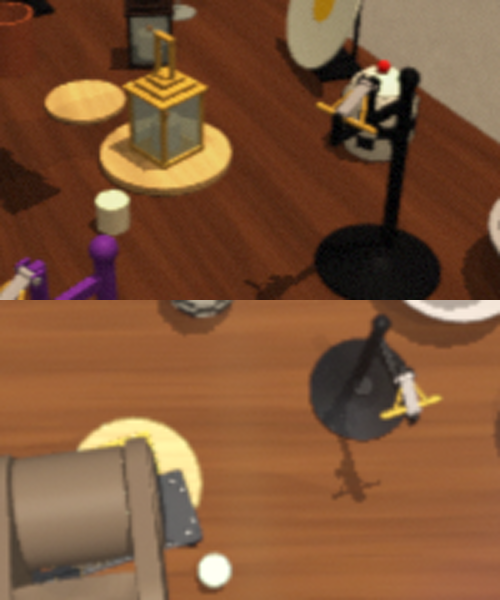

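The side view at (165,120) shows the lantern upright and fully on the board. The keeper is shut and the other things in view are undisturbed.

```bash
python3 -c "
from station import r
print(r.hand_in())"
```

```text
the job is handed in; nothing more can be done
None
```

I took the lantern off the hook and stood it upright with its whole base on the 170 mm board; the keeper has sprung shut and the job is handed in, with no verdict returned.

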